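# Stop the lathe and hold its sprung guard open

### The arm

A 6-joint arm with a two-finger parallel gripper is mounted at the origin on the work surface. World frame = base frame: x ahead of the robot, y to its left, z up, the work surface at z = 0. Lengths are in m, angles in rad, forces in N, time in s.
With the tool pointing down it reaches from about 0.35 to 0.925 m from the base axis. Payload 6.4 kg.
Tool frame: the origin (TCP) lies at the very end of the fingers, on their centre line; the grasp point (between the pads) lies 19 mm behind it; z points along the fingers, y is the direction in which the jaws open and shut (so a half turn about z gives the same grasp; the last joint's range is limited). The gripper opens to 94 mm and grips with 3 to 60 N. Pads are 16 mm wide; open, the fingers measure 119 mm over their backs; the gripper's body (75 mm by 177 mm) begins 78 mm behind the grasp point.
Start: joints at [1.06, 0.245, 1.558, -0, 1.339, -0.174], TCP at [0.215, 0.613, 0.205] pointing down, gripper open.
Joint ranges: [-3.13, 3.13], [-1.02, 2.26], [0.13, 2.54], [-0.95, 4.09], [0.21, 2.88], [-2.74, 2.74]. Speed limits (rad/s): [2.57, 2.57, 3.14, 3.14, 3.14, 3.14].

### API

Orientations are given as a unit quaternion [w, x, y, z].
In Python, from station import arm, eyes gives the robot as it stands.
- The arm moves only by the tool jog_arm, never from a script. Its argument "commands" is text: rows parted by semicolons, each of 7 numbers parted by spaces: the turn, a rotation vector about the tool's x, y, z in rad, then the shift along the tool's x, y, z in m, then the opening, from 0 (shut) to 1 (fully open). In form: ax ay az dx dy dz grip; .... A call has 1 to 10 rows; each row is the pose to reach, as a shift and turn from the pose commanded when the call began, along the tool's axes at that moment; what a row does not reach only later rows make up. A row lasts 1/10 s, in which the tool goes at most 50 mm and 8.59 degrees, less where a joint would pass 70% of its speed; a pose out of reach is approached as far as the arm can. A call with a gripper value outside its range is refused whole. The fingers move at their own pace and stop on an object; the grip force is fixed at half the most. Time passes only in rows, so rows that repeat a pose let the fingers close. It gives the time, the measured TCP pose, the force and the opening at its end, in the units of the state.
- arm.observe(): the state, without advancing time (a new reading comes with each control period).
- eyes.grab_frame(name): name is "scene" or "top" or "wrist"; returns the picture (480x640x3 uint8, red, green, blue); there is no depth.
- eyes.camera_info(name): a dict with "intrinsics" (3x3 intrinsics, pixels), "R" (3x3) and "t" (3): a world point X has camera coordinates R X + t. Camera axes: x right, y down, z forward; pixel columns grow to the right and rows downward; lengths in m; the calibration is good to about 2 mm. A picture is of the moment at which its call begins: read the wrist's pose just before it. camera_info takes no time and is no camera call; for the wrist camera it gives the pose at the moment of the call.
- arm.close_job(): hands the job in, once; it reports no verdict.
The state is a dict: "time_s": time; "joint_positions": joint angles; "joint_velocities": joint speeds; "tau": joint torques, N m; "ee_pos": TCP position; "tool_rot": TCP orientation; "ft_force": force on the tool from outside, world axes, zero at the start; "torque": the same for the moment, N m; "width": finger opening in m.
Only numpy, scipy, OpenCV 4.12 (cv2) and the standard library are available. Lean on these libraries where they do the work, as an engineer would, in place of code of your own. Each camera call takes 0.05 s, during which the arm holds its last target. There are 200 camera calls.

### The job

A colleague wants to put callipers to the spindle in the lathe. With the guard still shut, press the broad mushroom stop button on the switch box fully in, then take the clear guard by its bar handle, raise it smoothly to 40 degrees open (counted from shut) and keep it there: springs close it, so do not let it snap back, and finish while your hand is still holding it by the bar. Do not press the small start button beside the stop, and leave the wax tin and the callipers on the bench where they are.

Things in the scene. Friction and masses are not known exactly. Their poses are not given: they have to be found in the camera images.
- lathe: Cream bench lathe, fixed, 640 mm long along its own y: headstock (270 mm high) at +y, tailstock at -y. Origin: on the bench below the middle of the spindle axis; own x points away from the robot, z up. Bed top 85 mm high; bed front at x = -60 mm, feet to -85 mm. Steel tool rest in front of the work: to x = -48 mm, 182 mm high. Position and yaw vary.
- guard (a joint): Hinge of the lathe's clear guard, rad: 0 shut (on its stop), grows as the front edge is lifted, 1.3 at most; 40 degrees = 0.698. Guard: clear plastic panels 250 mm wide in an 8 mm steel rod frame, about 0.7 kg, over the work. Torsion springs and weight press it shut from every angle: holding it at the bar takes 5 to 9 N.
- guard_hinge (a point): Middle of the guard's hinge rod, behind the work: 85 mm behind (+x) and 165 mm above the lathe's origin. Its axes are those of the lathe; the hinge axis is its y (a turn about +y opens). Does not move when the guard opens.
- pull_bar: Bar handle on the guard's front edge: round black bar, 12 mm thick, 124 mm long, along the lathe's y, joined at its ends by 10 mm rods to the edge 45 mm behind it (35 mm free between). Origin: its middle, turns with the guard. In the hinge's frame (x, z) mm: shut -205, +42 (207 above the bench); 40 degrees open -130, +164; radius 209. Free space above, below and in front.
- switch_box: Grey switch box screwed to the bench in front of the lathe, left or right, 80 (x) by 130 (y) by 44 mm high, two buttons on top. Origin: centre of its underside; the stop stands at its own y = +28 mm, the start at y = -36 mm.
- stop (a joint): Travel of the stop button, m: 0 out, 0.006 fully in; springs back when released; about 4.5 N holds it fully in.
- stop_top (a point): Top centre of the stop: broad black mushroom button, 40 mm across, 69 mm above the bench; pressed straight down.
- start (a joint): Travel of the start button, m: 0 out, 0.004 fully in. Not to be pressed.
- start_top (a point): Top centre of the start: black, 19 mm across, level with the steel collar (31 mm across) round it, 53 mm above the bench.
- wax_tin: Round metal tin, 84 mm across, 50 mm high, standing loose on the other side of the bench from the switch box. Origin: centre of its underside.
- callipers: Steel spring callipers, loose, 150 mm long, 95 mm wide, 16 mm high, lying flat in front of the lathe. Origin: on the bench, in the middle of them.

How it is judged:
By the outcome, as a careful person would: the job done as asked, in the order asked, and still so for the second after the job is handed in, while the arm keeps its last pose, push and grip.
It also fails if it takes over 54 s, if anything falls off the work surface, if the arm or the gripper's body presses on something with over 40 N, if the wrist force passes 120 N, or if a joint passes its speed limit or range.

## Working session

There is one attempt and no reset: what is moved stays moved. The work goes in short steps, Python scripts to look and compute and a tool call to move; the robot and the scene stay as the last step left them, time stands still between calls to the robot, and variables do not carry over. Pictures are saved under pics/ and viewed, about 8 in all and at most 12, crops included, and the job is handed in when it is done.

Besides the shell and the picture viewer there is one more tool, called after "Emit:" as name(argument=value, ...), one argument or row to a line, values as JSON. jog_arm: Moves the arm, as the interface text tells. Its arguments: {"type":"object","properties":{"commands":{"type":"string"}},"required":["commands"]}

```bash
mkdir -p pics; ls
python3 - <<'E'
from station import arm, eyes
import cv2
s=arm.observe(); print({k:(v if isinstance(v,float) else [round(float(x),4) for x in v]) for k,v in s.items()})
for n in ["scene","top"]:
    im=eyes.grab_frame(n); cv2.imwrite(f"pics/{n}0.png",im[:,:,::-1])
    c=eyes.camera_info(n); print(n,c)
E
```

```text
pics
{'time_s': 0.0, 'joint_positions': [1.0599, 0.2458, 1.559, -0.0, 1.3387, -0.1741], 'joint_velocities': [0.0003, -0.0006, -0.0004, -0.0006, 0.0005, -0.0005], 'tau': [0.0007, -41.5821, -31.4612, 0.0686, 0.033, -0.0001], 'ee_pos': [0.2145, 0.6129, 0.2044], 'tool_rot': [-0.0003, 0.1676, 0.9859, -0.0009], 'ft_force': [-0.1043, -0.0728, 0.1036], 'torque': [0.0385, 0.0124, -0.0364], 'width': 0.09352696439846207}
scene {'intrinsics': array([[467.00268063,   0.        , 324.29517055],
       [  0.        , 467.00268063, 242.65968784],
       [  0.        ,   0.        ,   1.        ]]), 'R': array([[-2.94793424e-01,  9.55560654e-01,  8.21049959e-04],
       [ 6.61647676e-01,  2.04740142e-01, -7.21320891e-01],
       [-6.89433964e-01, -2.12097409e-01, -6.92600533e-01]]), 't': array([ 0.16542355, -0.23493449,  1.58766152])}
top {'intrinsics': array([[438.85449936,   0.        , 313.66020383],
       [  0.        , 438.85449936, 242.28849357],
       [  0.        ,   0.        ,   1.        ]]), 'R': array([[ 0.0132347 , -0.99922283, -0.03712928],
       [-0.98303153, -0.00620798, -0.18333157],
       [ 0.18295859,  0.03892559, -0.98234971]]), 't': array([0.00434548, 0.55569907, 0.82403883])}
```

View pics/top0.png

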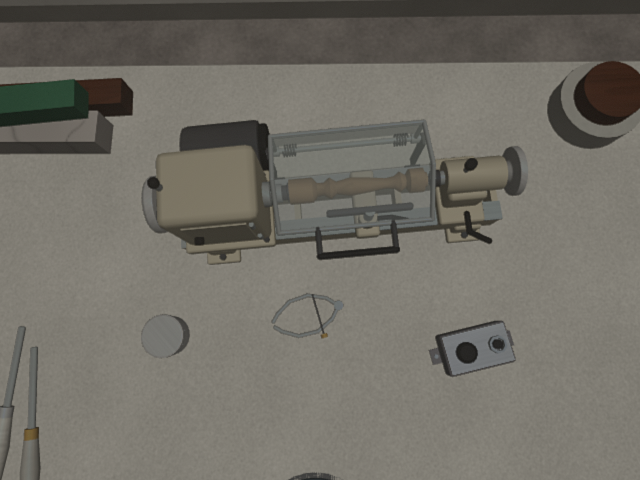

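View pics/scene0.png

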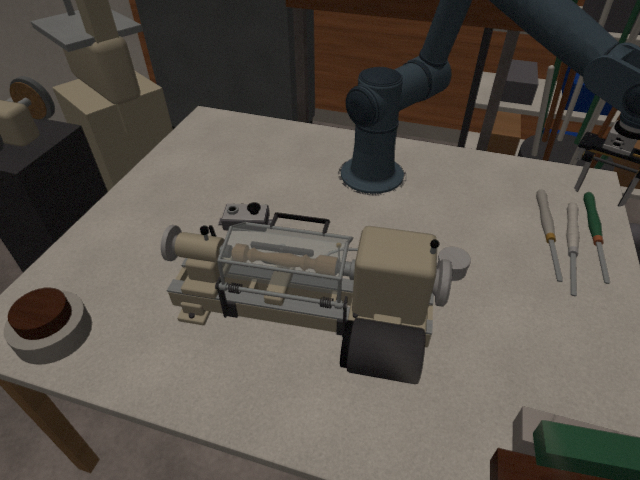

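Top view: the stop is at about (467,352) and the start at (498,344). The bar's ends are at about (319,257) and (399,250). The tin is at (163,335) and the callipers at (308,315), both clear. In the scene view the bar runs (275,217)–(327,221) and the stop is at (254,209).

```bash
cat > h.py <<'E'
from station import arm, eyes
import numpy as np
from scipy.spatial.transform import Rotation as Ro
def ray(name,uv,z,c=None):
    c=c or eyes.camera_info(name); R,t,K=map(np.array,(c["R"],c["t"],c["intrinsics"]))
    o=-R.T@t; d=R.T@np.linalg.inv(K)@[uv[0],uv[1],1]
    return o+d*(z-o[2])/d[2]
def pix(name,X,c=None):
    c=c or eyes.camera_info(name); p=np.array(c["intrinsics"])@(np.array(c["R"])@X+c["t"]); return p[:2]/p[2]
def pose():
    s=arm.observe(); q=np.array(s["tool_rot"]); return np.array(s["ee_pos"]),Ro.from_quat(q[[1,2,3,0]])
def rows(p,R):  # delta from current measured pose to target
    p0,R0=pose(); print("turn",(R0.inv()*R).as_rotvec().round(4),"shift",R0.inv().apply(np.array(p)-p0).round(4))
E
python3 - <<'E'
from h import *
st=ray("top",(467,352),.069); sa=ray("top",(498,344),.053)
print("stop",st,"start",sa,np.linalg.norm((st-sa)[:2]))
l=ray("top",(319,257),.207); r=ray("top",(399,250),.207); d=l-r
print("bar",l,r,(l+r)/2,np.linalg.norm(d),"yaw",np.degrees(np.arctan2(-d[0],d[1])))
hl=ray("top",(275,152),.165); hr=ray("top",(425,135),.165); print("hinge",hl,hr,(hl+hr)/2)
print("scene check",pix("scene",st),pix("scene",sa),pix("scene",l),pix("scene",r))
E
```

```text
stop [ 0.34837418 -0.2765728   0.069     ] start [ 0.36300546 -0.33969137  0.053     ] 0.06479219306202545
bar [ 0.50242646 -0.00536325  0.207     ] [ 0.51485158 -0.13462948  0.207     ] [ 0.50863902 -0.06999636  0.207     ] 0.12986201044946646 yaw 5.490424450572559
hinge [0.70000341 0.0774049  0.165     ] [ 0.73179259 -0.19225526  0.165     ] [ 0.715898   -0.05742518  0.165     ]
scene check [255.01915035 204.55613874] [233.75446421 207.77864265] [329.54570723 220.17441289] [276.32542204 212.93169831]
```

Both cameras agree to about 7 px, and the button spacing of 65 mm matches the given 64. First I'll fly an arc to above the stop with the fingers shut.

```bash
cat >> h.py <<'E'
YAW=0.096
def down(tilt=0,yaw=None):  # tool y along lathe x; tilt>0: fingers lean away from robot
    yaw=YAW if yaw is None else yaw
    y=np.array([1.,0,0]); z=np.array([0,0,-1.]); x=np.cross(y,z)
    return Ro.from_euler("z",yaw)*Ro.from_euler("y",-np.radians(tilt))*Ro.from_matrix(np.c_[x,y,z])
E
python3 -c "
from h import *
rows([.43,.25,.27],down()); rows([.41,-.15,.22],down())"
```

```text
turn [-1.700e-03  7.000e-04  1.138e+00] shift [-0.3233 -0.2715 -0.0652]
turn [-1.700e-03  7.000e-04  1.138e+00] shift [-0.4367 -0.6556 -0.0146]
```

Emit:
jog_arm(
  commands="0 0 1.138 -0.323 -0.271 -0.065 0;0 0 1.138 -0.323 -0.271 -0.065 0;0 0 1.138 -0.323 -0.271 -0.065 0;0 0 1.138 -0.323 -0.271 -0.065 0;0 0 1.138 -0.323 -0.271 -0.065 0;0 0 1.138 -0.323 -0.271 -0.065 0;0 0 1.138 -0.323 -0.271 -0.065 0;0 0 1.138 -0.323 -0.271 -0.065 0;0 0 1.138 -0.323 -0.271 -0.065 0;0 0 1.138 -0.323 -0.271 -0.065 0",
)

```text
time_s: 1.1
ee_pos: [0.4316, 0.2486, 0.2709]
tool_rot: [0.0, 0.674, 0.739, 0.0]
ft_force: [-0.3, 0.6, -0.2]
width: 0.0174
```

```bash
python3 -c "
from h import *
print(pose()[0]); rows([.40,-.15,.24],down()); rows([.348,-.277,.14],down())"
```

```text
[0.43161959 0.24864628 0.2708725 ]
turn [ 0.001   0.0002 -0.0049] shift [-0.3941 -0.0678  0.0309]
turn [ 0.001   0.0002 -0.0049] shift [-0.5158 -0.1312  0.1309]
```

Emit:
jog_arm(
  commands="0 0 0 -0.394 -0.068 0.031 0;0 0 0 -0.394 -0.068 0.031 0;0 0 0 -0.394 -0.068 0.031 0;0 0 0 -0.394 -0.068 0.031 0;0 0 0 -0.394 -0.068 0.031 0;0 0 0 -0.394 -0.068 0.031 0;0 0 0 -0.394 -0.068 0.031 0;0 0 0 -0.394 -0.068 0.031 0;0 0 0 -0.394 -0.068 0.031 0;0 0 0 -0.45 -0.1 0.06 0",
)

```text
time_s: 2.1
ee_pos: [0.3836, -0.1882, 0.2207]
tool_rot: [0.002, 0.67, 0.742, 0.001]
ft_force: [0.8, -0.1, 0.9]
width: 0.0004
```

```bash
python3 -c "
from h import *
import cv2
c=eyes.camera_info('wrist'); im=eyes.grab_frame('wrist'); cv2.imwrite('pics/w1.png',im[:,:,::-1]); np.save('w1.npy',c,allow_pickle=True)
print(pose()[0], pix('wrist',np.array([.348,-.277,.069]),c), pix('wrist',np.array([.363,-.340,.053]),c), pix('wrist',np.array([.509,-.07,.207]),c))
rows([.348,-.277,.11],down())"
```

```text
[ 0.3787467  -0.19243191  0.21577576] [274.61884779 307.70249758] [285.86845426 353.53217681] [587.40407393  88.49709906]
turn [-0.0041 -0.0002 -0.0014] shift [-0.0813 -0.0382  0.1059]
```

View pics/w1.png

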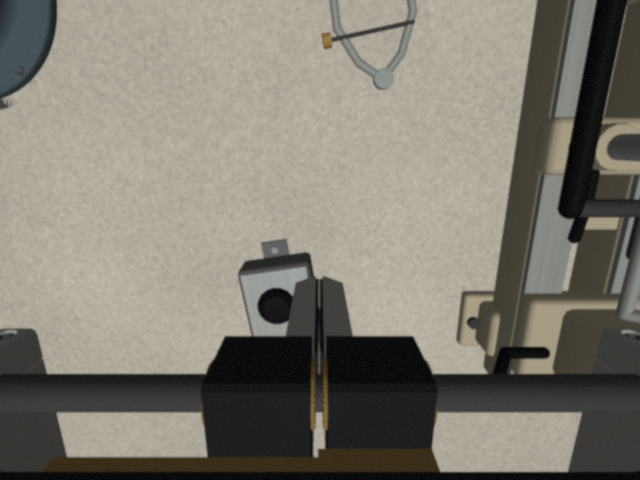

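The wrist view shows the stop at (276,306), within 2 px of the prediction, so the position holds. The bar passes (597,88), about 8 px from its prediction. I'll descend onto the stop.

Emit:
jog_arm(
  commands="0 0 0 -0.081 -0.038 0.08 0;0 0 0 -0.081 -0.038 0.106 0;0 0 0 -0.081 -0.038 0.106 0;0 0 0 -0.081 -0.038 0.106 0;0 0 0 -0.081 -0.038 0.12 0;0 0 0 -0.081 -0.038 0.13 0;0 0 0 -0.081 -0.038 0.136 0;0 0 0 -0.081 -0.038 0.136 0",
)

```text
time_s: 2.95
ee_pos: [0.3517, -0.2725, 0.0828]
tool_rot: [-0.0, 0.672, 0.741, 0.0]
ft_force: [0.3, 0.5, 0.5]
width: 0.0003
```

```bash
python3 -c "
from h import *
rows([.348,-.277,.062],down());s=arm.observe();print(s['ee_pos'],s['ft_force'])"
```

```text
turn [-0.0003 -0.0008  0.0014] shift [-0.0041 -0.0041  0.0208]
[ 0.35172134 -0.27249881  0.08278106] [0.25075577 0.49115142 0.54725358]
```

Emit:
jog_arm(
  commands="0 0 0 -0.004 -0.004 0.006 0;0 0 0 -0.004 -0.004 0.012 0;0 0 0 -0.004 -0.004 0.015 0;0 0 0 -0.004 -0.004 0.017 0;0 0 0 -0.004 -0.004 0.019 0;0 0 0 -0.004 -0.004 0.021 0;0 0 0 -0.004 -0.004 0.021 0;0 0 0 -0.004 -0.004 0.021 0",
)

```text
time_s: 3.75
ee_pos: [0.3479, -0.2783, 0.0633]
tool_rot: [-0.0, 0.672, 0.74, -0.0]
ft_force: [-4.2, 3.1, 13.1]
width: -0.0001
```

13 N is well past the 4.5 N that holds the stop in, and z = 63 mm is the full-in height. I'll push a touch more to be certain, then retreat straight up.

Emit:
jog_arm(
  commands="0 0 0 0 0 0.001 0;0 0 0 0 0 0.001 0;0 0 0 0 0 0.001 0",
)

```text
time_s: 4.05
ee_pos: [0.3479, -0.2784, 0.0631]
tool_rot: [-0.001, 0.672, 0.74, -0.0]
ft_force: [-6.7, 4.9, 20.3]
width: 0.0003
```

Emit:
jog_arm(
  commands="0 0 0 0 0 -0.01 0;0 0 0 0 0 -0.04 0;0 0 0 0 0 -0.09 0;0 0 0 0 0 -0.14 0;0 0 0 0 0 -0.19 0;0 0 0 0 0 -0.24 0.4;0 0 0 0 0 -0.26 0.4;0 0 0 0 0 -0.26 0.4;0 0 0 0 0 -0.26 0.4",
)

```text
time_s: 4.95
ee_pos: [0.3476, -0.2776, 0.3196]
tool_rot: [-0.001, 0.672, 0.74, 0.0]
ft_force: [0.5, -0.3, 0.5]
width: 0.0288
```

```bash
python3 -c "
from h import *
print(pose()[0]);rows([.45,-.09,.33],down(15))"
```

```text
[ 0.34758106 -0.27757121  0.31961626]
turn [-2.624e-01 -1.300e-03 -2.000e-04] shift [ 0.1769  0.1199 -0.0102]
```

The stop is bottomed out: z stayed at 63.1 mm while the force rose to 20 N. Next I'll look at the bar from above.

Emit:
jog_arm(
  commands="-0.1 0 0 0.08 0.05 -0.01 0.4;-0.2 0 0 0.14 0.12 -0.01 0.4;-0.26 0 0 0.14 0.14 -0.01 0.4;-0.26 0 0 0.14 0.14 -0.01 0.4;-0.26 0 0 0.14 0.14 -0.01 0.4;-0.26 0 0 0.14 0.14 -0.01 0.4;-0.26 0 0 0.14 0.14 -0.01 0.4",
)

```text
time_s: 5.65
ee_pos: [0.4729, -0.1256, 0.329]
tool_rot: [0.086, 0.667, 0.734, 0.095]
ft_force: [-0.4, -0.1, -0.7]
width: 0.0374
```

```bash
python3 -c "
from h import *
import cv2
c=eyes.camera_info('wrist'); im=eyes.grab_frame('wrist'); cv2.imwrite('pics/w2.png',im[:,:,::-1]); np.save('w2.npy',c,allow_pickle=True)
print(arm.observe()['width'],pose()[0], [pix('wrist',np.array(p),c) for p in ([.509,-.07,.207],[.503,-.008,.207],[.515,-.132,.207])])"
```

```text
0.03730594396002502 [ 0.47287961 -0.12608681  0.32951155] [array([328.54942309, 175.19168642]), array([328.92997766,  97.44900318]), array([328.20860481, 244.81672731])]
```

View pics/w2.png

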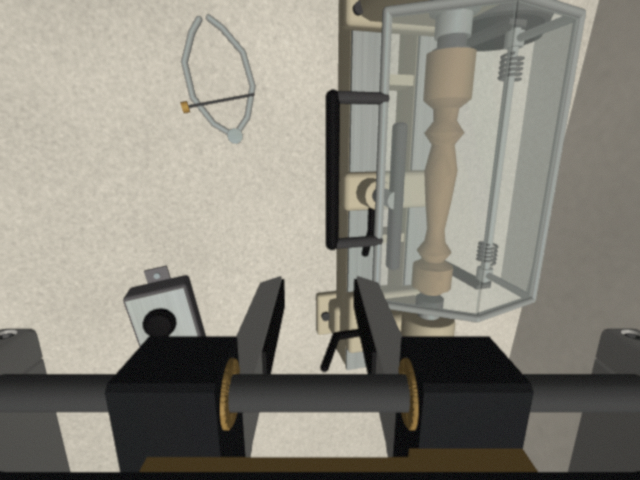

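Wrist view: the bar runs (333,95)–(333,243), 4–5 px right of the prediction. The guard edge is at column ~383, and the gap between is free.

```bash
python3 -c "
from h import *
c=np.load('w2.npy',allow_pickle=True).item()
a=ray('wrist',(333.5,97),.207,c);b=ray('wrist',(333,242),.207,c);d=a-b
print(a,b,(a+b)/2,np.linalg.norm(d),np.arctan2(-d[0],d[1]))
m=(a+b)/2; R=down(15); z=R.apply([0,0,1]); g=m
rows(g+z*.019-z*.07,R); rows(g+z*.019,R)"
```

```text
[ 0.50681602 -0.00718161  0.207     ] [ 0.51927714 -0.12925434  0.207     ] [ 0.51304658 -0.06821797  0.207     ] 0.12270709350604864 0.10172716533107926
turn [-0.0037 -0.0006 -0.0024] shift [0.0537 0.0124 0.0791]
turn [-0.0037 -0.0006 -0.0024] shift [0.0537 0.0127 0.1491]
```

Emit:
jog_arm(
  commands="0 0 0 0.03 0.012 0.03 0.4;0 0 0 0.054 0.0125 0.06 0.4;0 0 0 0.054 0.0125 0.079 0.4;0 0 0 0.054 0.0125 0.079 0.4;0 0 0 0.054 0.0125 0.079 0.4;0 0 0 0.054 0.0125 0.1 0.4;0 0 0 0.054 0.0125 0.12 0.4;0 0 0 0.054 0.0125 0.14 0.4;0 0 0 0.054 0.0125 0.149 0.4;0 0 0 0.054 0.0125 0.149 0.4",
)

```text
time_s: 6.7
ee_pos: [0.5185, -0.0673, 0.1901]
tool_rot: [0.087, 0.667, 0.734, 0.096]
ft_force: [-0.1, 0.2, -0.4]
width: 0.0374
```

```bash
python3 -c "
from h import *
import cv2
c=eyes.camera_info('wrist'); im=eyes.grab_frame('wrist'); cv2.imwrite('pics/w3.png',im[:,:,::-1])
s=arm.observe();print(s['width'],pose()[0],s['ft_force'])
R=down(15);rows(np.array([.513,-.068,.207])+.019*R.apply([0,0,1]),R)"
```

```text
0.03774687533900215 [ 0.5189696  -0.06738984  0.19107022] [-0.37914828 -0.30587457  0.42482235]
turn [-0.0011  0.0007 -0.0009] shift [-0.     -0.0017  0.0021]
```

View pics/w3.png

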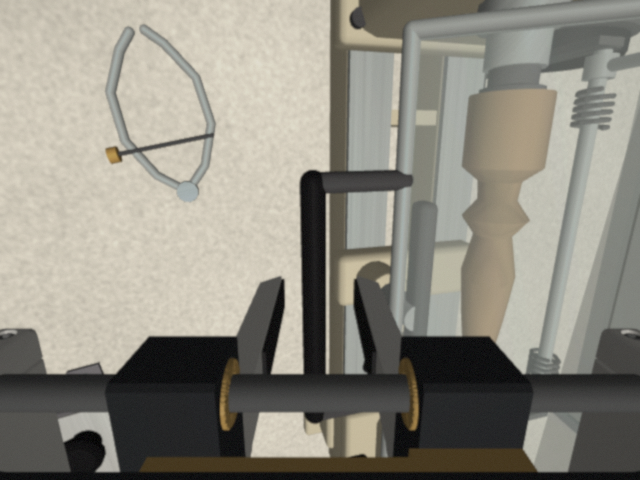

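The bar sits between the fingers (column ~314, finger centre ~320) with the inner finger clear of the edge. I'll close on it.

Emit:
jog_arm(
  commands="0 0 0 0 -0.001 0.002 0;0 0 0 0 -0.001 0.002 0;0 0 0 0 -0.001 0.002 0;0 0 0 0 -0.001 0.002 0;0 0 0 0 -0.001 0.002 0;0 0 0 0 -0.001 0.002 0",
)

```text
time_s: 7.35
ee_pos: [0.5164, -0.0669, 0.1878]
tool_rot: [0.085, 0.666, 0.735, 0.094]
ft_force: [-9.8, -1.9, 5.4]
width: 0.0116
```

```bash
python3 -c "
from h import *
s=arm.observe();p,R=pose();print(s['width'],p,s['ft_force'],s['joint_positions'])
Yw=.10; Rl=Ro.from_euler('z',Yw); z=R.apply([0,0,1]); g=p-.019*z
h=g+Rl.apply([.205,0,-.042]); print('grasp',g,'hinge',h)
for a in np.arange(4,41,4):
    Q=Rl*Ro.from_euler('y',np.radians(a))*Rl.inv()
    gg=h+Q.apply(g-h); Rn=Q*R; 
    print(a,end=' '); rows(gg+.019*Rn.apply([0,0,1]),Rn)"
```

```text
0.011596614810215086 [ 0.51644892 -0.06686632  0.18779003] [-9.80035735 -1.89227221  5.36686006] [-0.41510944 -0.21255235  2.07140644  0.14137271  1.06365047 -0.56747195]
grasp [ 0.51168332 -0.06732341  0.20617699] hinge [ 0.71565917 -0.04685756  0.16417699]
4 turn [ 0.0698 -0.0002 -0.0001] shift [ 0.      0.0056 -0.0129]
8 turn [ 0.1396 -0.0004 -0.0002] shift [ 0.      0.012  -0.0254]
12 turn [ 2.094e-01 -6.000e-04 -2.000e-04] shift [ 0.      0.0193 -0.0374]
16 turn [ 0.2793 -0.0007 -0.0003] shift [ 0.      0.0275 -0.0489]
20 turn [ 0.3491 -0.0009 -0.0004] shift [ 0.      0.0364 -0.0598]
24 turn [ 0.4189 -0.0011 -0.0005] shift [ 0.     0.046 -0.07 ]
28 turn [ 0.4887 -0.0013 -0.0005] shift [ 0.0001  0.0564 -0.0796]
32 turn [ 0.5585 -0.0015 -0.0006] shift [ 0.0001  0.0674 -0.0884]
36 turn [ 0.6283 -0.0017 -0.0007] shift [ 0.0001  0.079  -0.0964]
40 turn [ 0.6981 -0.0018 -0.0008] shift [ 1.000e-04  9.110e-02 -1.036e-01]
```

The bar is gripped (11.6 mm opening on a 12 mm bar). I'll raise along the arc at about 2° per row, to 20° first.

Emit:
jog_arm(
  commands="0.035 0 0 0 0.0027 -0.0065 0;0.07 0 0 0 0.0056 -0.0129 0;0.105 0 0 0 0.0087 -0.0192 0;0.14 0 0 0 0.012 -0.0254 0;0.175 0 0 0 0.0156 -0.0315 0;0.209 0 0 0 0.0193 -0.0374 0;0.244 0 0 0 0.0233 -0.0432 0;0.279 0 0 0 0.0275 -0.0489 0;0.314 0 0 0 0.0319 -0.0544 0;0.349 0 0 0 0.0364 -0.0598 0",
)

```text
time_s: 8.35
ee_pos: [0.5352, -0.065, 0.2535]
tool_rot: [-0.033, 0.672, 0.739, -0.036]
ft_force: [-7.6, -2.7, -3.4]
width: 0.0112
```

```bash
cat > arc.py <<'E'
from h import *
s=arm.observe();p,R=pose();print(s['width'],p,s['ft_force'],s['torque'],s['joint_positions'])
Rl=Ro.from_euler('z',.1); g=p-.019*R.apply([0,0,1]); h=np.array([.7157,-.0469,.1642])
v=Rl.inv().apply(g-h); print('rel',v,'r',np.hypot(v[0],v[2])); now=np.degrees(np.arctan2(v[2],-v[0]))-np.degrees(np.arctan2(42,205)); print('open',now,'tool tilt',np.degrees(np.arcsin(R.apply([0,0,1])@Rl.apply([1,0,0]))))
for a in (22,24,26,28,30,32,34,36,38,39,40,41):
    t=np.radians(a)+np.arctan2(42,205); Rn=Rl*Ro.from_euler('y',np.radians(a-now))*Rl.inv()*R
    gg=h+Rl.apply([-.2093*np.cos(t),v[1],.2093*np.sin(t)])
    print(a,end=' '); rows(gg+.019*Rn.apply([0,0,1]),Rn)
E
python3 arc.py
```

```text
0.0111740931594315 [ 0.53522599 -0.06496916  0.25345761] [-7.62969789 -2.6564165  -3.43613016] [-0.49284623  1.11277919  0.07550931] [-0.31072942  0.01299837  1.72719365 -0.03873282  1.49269857 -0.40177728]
rel [-1.79497445e-01  2.02438255e-05  1.08164481e-01] r 0.2095683366049631
open 19.494587147799617 tool tilt -5.6750846936984995
22 turn [ 0.0437 -0.0002  0.    ] shift [ 0.      0.0035 -0.0081]
24 turn [ 0.0786 -0.0003  0.0001] shift [ 0.      0.0064 -0.0145]
26 turn [ 1.135e-01 -5.000e-04  1.000e-04] shift [ 0.0001  0.0095 -0.0209]
28 turn [ 1.484e-01 -6.000e-04  1.000e-04] shift [ 0.0001  0.0128 -0.0271]
30 turn [ 0.1834 -0.0008  0.0002] shift [ 0.0001  0.0163 -0.0332]
32 turn [ 2.183e-01 -9.000e-04  2.000e-04] shift [ 0.0001  0.0201 -0.0391]
34 turn [ 2.532e-01 -1.000e-03  2.000e-04] shift [ 0.0001  0.024  -0.045 ]
36 turn [ 0.2881 -0.0012  0.0003] shift [ 0.0002  0.0281 -0.0507]
38 turn [ 3.23e-01 -1.30e-03  3.00e-04] shift [ 0.0002  0.0325 -0.0562]
39 turn [ 3.404e-01 -1.400e-03  3.000e-04] shift [ 0.0002  0.0347 -0.059 ]
40 turn [ 3.579e-01 -1.500e-03  3.000e-04] shift [ 0.0002  0.037  -0.0616]
41 turn [ 0.3753 -0.0015  0.0004] shift [ 0.0002  0.0393 -0.0643]
```

Emit:
jog_arm(
  commands="0.044 0 0 0 0.0035 -0.0081 0;0.079 0 0 0 0.0064 -0.0145 0;0.113 0 0 0 0.0095 -0.0209 0;0.148 0 0 0 0.0128 -0.0271 0;0.183 0 0 0 0.0163 -0.0332 0;0.218 0 0 0 0.0201 -0.0391 0;0.253 0 0 0 0.024 -0.045 0;0.288 0 0 0 0.0281 -0.0507 0;0.323 0 0 0 0.0325 -0.0562 0;0.34 0 0 0 0.0347 -0.059 0",
)

```text
time_s: 9.35
ee_pos: [0.5762, -0.0608, 0.3098]
tool_rot: [-0.146, 0.656, 0.723, -0.16]
ft_force: [-6.9, -0.6, -2.4]
width: 0.0111
```

```bash
python3 arc.py | grep -v "^2\|^3[0-4]"
```

```text
0.011056573483361838 [ 0.57618509 -0.06083469  0.3098411 ] [-6.85724299 -0.60804064 -2.35608487] [-0.13971383  0.75638209  0.03034885] [-0.23413664  0.30205801  1.3474104  -0.14451765  1.90499518 -0.34876831]
rel [-1.32173284e-01  9.75490436e-06  1.62858057e-01] r 0.20974394767329882
open 39.359286367877246 tool tilt -25.02006573191521
36 turn [-0.0586  0.0002 -0.0002] shift [-0.     -0.0035  0.0113]
38 turn [-0.0237  0.0001 -0.0001] shift [-0.     -0.0013  0.0047]
39 turn [-0.0063  0.     -0.    ] shift [-0.     -0.0001  0.0014]
40 turn [ 0.0112 -0.      0.    ] shift [ 0.      0.0012 -0.0019]
41 turn [ 0.0286 -0.0001  0.0001] shift [ 0.      0.0026 -0.0052]
```

Emit:
jog_arm(
  commands="0.011 0 0 0 0.0012 -0.0019 0;0.011 0 0 0 0.0012 -0.0019 0;0.011 0 0 0 0.0012 -0.0019 0;0.011 0 0 0 0.0012 -0.0019 0",
)

```text
time_s: 9.75
ee_pos: [0.5777, -0.0607, 0.3112]
tool_rot: [-0.149, 0.656, 0.722, -0.164]
ft_force: [-7.6, -0.6, -1.4]
width: 0.0113
```

```bash
python3 arc.py | grep -v "^2\|^3[0-4]"; python3 -c "
from h import *
import cv2
ca=eyes.grab_frame('scene');cb=eyes.grab_frame('top');w=eyes.grab_frame('wrist')
cv2.imwrite('pics/end.png',np.hstack([cv2.resize(cb[60:400,120:540],(400,324)),cv2.resize(ca[140:400,140:480],(400,324))])[:,:,::-1])
Rl=Ro.from_euler('z',.1);h=np.array([.7157,-.0469,.1642])
print(arm.observe()['time_s'])
for n in ('top','scene'):
  for y in (-.062,.062): print(n,pix(n,h+Rl.apply([-.130,y,.164])))
"
```

```text
0.011266252976290025 [ 0.57765543 -0.06067671  0.3112395 ] [-7.64888774 -0.56126674 -1.39831099] [-0.07595507  0.88822023  0.02773488] [-0.23223739  0.31123231  1.33576003 -0.14743075  1.916886   -0.34819184]
rel [-1.30526653e-01  2.05431704e-05  1.64177107e-01] r 0.2097411015178981
open 39.9356285532554 tool tilt -25.57997807828223
36 turn [-0.0687  0.0003 -0.0002] shift [-0.0001 -0.0041  0.0133]
38 turn [-0.0338  0.0001 -0.0001] shift [-0.     -0.0019  0.0066]
39 turn [-0.0163  0.0001 -0.    ] shift [-0.     -0.0008  0.0033]
40 turn [ 0.0011 -0.      0.    ] shift [ 0.      0.0005 -0.    ]
41 turn [ 0.0186 -0.0001  0.0001] shift [ 0.      0.0018 -0.0033]
9.9
top [401.7312003  179.79255678]
top [312.23601391 188.28647635]
scene [264.51179672 192.73590642]
scene [322.5424796  200.12297514]
```

View pics/end.png

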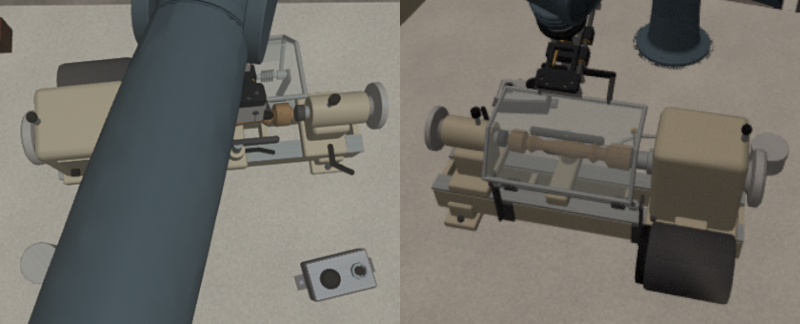

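The last picture shows the guard raised with the bar in the gripper. The bar's end is at scene pixel (321,198), and 40° predicts (322,200). The tin and switch box are undisturbed, and the angle from the tool pose is 39.9°. Handing in.

```bash
python3 -c "
from station import arm
print(arm.close_job()); s=arm.observe(); print(s['ee_pos'],s['width'],s['time_s'])"
```

```text
the job is handed in; nothing more can be done
None
the job is handed in; nothing more can be done
```

With the guard shut, I pressed the stop button fully in: the fingertips stopped at 63 mm, its full-in height, while the push rose to 20 N. I then gripped the guard's bar and raised it along its arc over about 2.5 s. I handed the job in at about 10 s, still holding the bar.

- **Guard angle:** the tool pose gave 39.9° open, with the radius steady at 209.7 mm against the given 209. The scene camera agreed to about 2 px.
- **Grip:** the opening was 11.3 mm on the 12 mm bar, and the wrist force was about 8 N, within the expected holding load.
- **Things to leave alone:** I never went near the start button. The tin stands where it was. The callipers were hidden behind the arm in the last picture; I last saw them in place just before gripping the bar, and nothing touched them.
- **Disagreement:** my first estimate of the bar's position was about 4 mm off, and I corrected it from a closer wrist-camera view before gripping. No check failed.

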